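Gauge two look-alike copy-stand sleeves and sort them

ROBOT

A 7-joint arm with a two-finger parallel gripper is mounted at the origin on the work surface. World frame = base frame: x ahead of the robot, y to its left, z up, the work surface at z = 0. Lengths are in mm, angles in rad, forces in N, time in s.
With the tool pointing down it reaches from about 400 to 875 mm from the base axis. Payload 4.4 kg.
Tool frame: the origin (TCP) lies at the very end of the fingers, on their centre line; the grasp point (between the pads) lies 19 mm behind it; z points along the fingers, y is the line along which they close (so a half turn about z gives the same grasp; the last joint's range is limited). The gripper opens to 85 mm and grips with 20 to 120 N. Pads are 22 mm wide; open, the fingers measure 114 mm over their backs; the gripper's body (76 mm by 85 mm) begins 54 mm behind the grasp point. The pads swing forward as they close: fully open they stand 13 mm farther back than shut.
Start: joints at [-1.282, 0.628, 0.038, 1.517, -0.027, 0.996, -0.02], TCP at [225.789, 609.538, 231.313] pointing down, gripper open.
Joint ranges: [-3.06, 3.06], [-0.37, 2.12], [-1.25, 1.32], [0.18, 2.47], [-1.1, 4.24], [0.23, 1.98], [-2.94, 2.94]. Speed limits (rad/s): [2.57, 2.57, 3.14, 3.14, 3.14, 3.14, 3.14].

INTERFACE

Orientations are given as [roll, pitch, yaw] about the fixed x, y, z axes, in that order (R = Rz(yaw) Ry(pitch) Rx(roll)).
In Python, from cell import monitor, viewer, workorder gives the robot as it stands.
- The arm moves only by the tool arm_command, never from a script. Its argument "series" is one flat list of numbers, 5 for each row, row after row: the opening in per cent of the stroke, from 0 (shut) to 100 (fully open), then the shift along the tool's x, y, z in cm, then the turn about the tool's z in degrees. In form: [claw, x, y, z, roll, claw, x, y, z, roll, ...]. A call has exactly 5 rows; each row is the pose to reach, as a shift and turn from the pose commanded when the call began, along the tool's axes at that moment; what a row does not reach only later rows make up. A row lasts 1/12 s, in which the tool goes at most 41.7 mm and 7.16 degrees, less where a joint would pass 70% of its speed; a pose out of reach is approached as far as the arm can. A call with a gripper value outside its range is refused whole. The fingers move at their own pace and stop on an object; the grip force is fixed at half the most. Time passes only in rows, so rows that repeat a pose let the fingers close, or fill a call up. It gives the time, the measured TCP pose, the force, the opening and the grip force at its end, in the units of the state.
- monitor.read_state(): the state, without advancing time (a new reading comes with each control period).
- viewer.get_image(name): name is "scene" or "top"; returns (picture, depth): 420x560x3 uint8, red, green, blue; 420x560 float32, mm along the optical axis (not along the pixel's ray), 0 where there is no reading.
- viewer.camera_model(name): a dict with "mtx" (3x3 intrinsics, pixels), "R" (3x3) and "t" (3): a world point X has camera coordinates R X + t. Camera axes: x right, y down, z forward; pixel columns grow to the right and rows downward; lengths in mm; the calibration is good to about 2 mm. A picture is of the moment at which its call begins. camera_model takes no time and is no camera call.
- workorder.finish_job(): hands the job in; it is judged then, once.
The state is a dict: "clock": time; "qpos": joint angles; "qd": joint speeds; "tau": joint torques, N m; "eef_pos": TCP position; "tool_rot": TCP orientation; "force": force on the tool from outside, world axes, zero at the start; "torque": the same for the moment, N m; "width": finger opening in mm; "gripper_force": force on a finger pad.
Only numpy, scipy, OpenCV 4.12 (cv2) and the standard library are available. Lean on these libraries where they do the work, as an engineer would, in place of code of your own. Each camera call takes 0.05 s, during which the arm holds its last target. There are 200 camera calls.

TASK

The spacer sleeves for the copy stand got mixed up. Slide each of the two sleeves in turn down over the stepped gauge pin until it stops, and sort it before you gauge the next: one that goes all the way down to the gauge's base goes into the rectangular tray, one that stops on the shoulder halfway down goes into the round dish. Leave each standing upright in its place, and leave the other things on the bench alone.

Things in the scene. Friction and masses are not known exactly. Their poses are not given: they have to be found in the camera images.
- sleeve_a: one of two aluminium sleeves alike from outside and above: outer diameter 36 mm, 50 mm tall, about 110 g, upright. Origin: centre of its underside, z up. The hole is 18 mm wide in the top 10 mm; below that 18 mm (plain) or 26 mm (counterbored); only the gauge tells which. Keep it this way up.
- sleeve_b: one of two aluminium sleeves alike from outside and above: outer diameter 36 mm, 50 mm tall, about 110 g, upright. Origin: centre of its underside, z up. The hole is 18 mm wide in the top 10 mm; below that 18 mm (plain) or 26 mm (counterbored); only the gauge tells which. Keep it this way up.
- gauge: fixed upright stepped steel gauge pin. Origin: centre of its underside on the bench, z up along the pin. Round base 80 mm in diameter, 12 mm thick; thick part of the pin 21 mm in diameter from z = 12 to 40 mm, ending in a flat shoulder; thin part 14 mm in diameter from 40 to 65 mm; then a cone narrowing to 7 mm at the tip at 75 mm.
- gauge_seat (a point): centre of the top face of the gauge's base, 12 mm above the bench. A counterbored sleeve comes to rest with its underside here (side play 2 mm each way).
- gauge_shoulder (a point): centre of the gauge pin's shoulder, 40 mm above the bench. A plain sleeve comes to rest with its underside here (side play 2 mm each way).
- tray: fixed rectangular white plastic tray, 150 mm (its x) by 120 mm (its y), walls 14 mm high and 4 mm thick, floor 4 mm thick, for sleeves that go down to the gauge's base. Origin under its centre, on the bench.
- dish: fixed round white plastic dish, 144 mm in diameter, wall 14 mm high and 4 mm thick, floor 4 mm thick, for sleeves that stop at the shoulder. Origin under its centre, on the bench.
- powder_jar: glass jar with black cap, 44 mm in diameter, 70 mm tall, origin at the centre of its underside. A bystander, to be left where it is.
- magnifier: white hand lens lying flat, 90 mm round head 14 mm thick with a 100 mm handle along its +x; origin under the centre of the head. A bystander, to be left where it is.
- slide_box: white card box, 110 by 80 by 28 mm, origin at the centre of its underside. A bystander, to be left where it is.
Not all that is in view belongs to the job. What is shaped like the sleeve_b but green is not meant.

How it is judged:
By the outcome, as a careful person would: the job done as asked, in the order asked, and still so for the second after the job is handed in, with the robot touching nothing.
It also fails if it takes over 67 s, if anything falls off the work surface, if the arm or the gripper's body presses on something with over 40 N, if the wrist force passes 120 N, or if a joint passes its speed limit or range.

## Working session

There is one attempt and no reset: what is moved stays moved. The work goes in short steps, Python scripts to look and compute and a tool call to move; the robot and the scene stay as the last step left them, time stands still between calls to the robot, and variables do not carry over. Pictures are saved under pics/ and viewed, at most 10 in all, crops included, and the job is handed in when it is done.

Besides the shell and the picture viewer there is one more tool, called after ">>>" as name(argument=value, ...) on one line, values as JSON. arm_command: Moves the arm, as the interface text tells. Its arguments: {"type":"object","properties":{"series":{"type":"array","items":{"type":"number"}}},"required":["series"]}

```bash
ls; mkdir -p pics
python3 - <<'E'
from cell import monitor, viewer
import cv2,numpy as np
s=monitor.read_state();print(s)
ims=[]
for n in("top","scene"):
    im,d=viewer.get_image(n);np.savez(f"pics/{n}0.npz",im=im,d=d);cv2.imwrite(f"pics/{n}0.png",im[:,:,::-1])
    m=viewer.camera_model(n);print(n,m)
E
```

```text
pics
{'clock': 0.0, 'qpos': array([-1.28179616,  0.62937237,  0.03842252,  1.51839204, -0.02698266,
        0.9962839 , -0.02002023]), 'qd': array([ 1.18209418e-03,  1.70774901e-03,  9.08864041e-04,  1.01317633e-04,
       -3.72824073e-04,  6.99750372e-05,  2.29911012e-03]), 'tau': array([-7.53588620e-05, -5.63398933e+01,  1.22538976e+00, -1.93444633e+01,
        1.07650782e-02,  1.03325781e-02,  7.92553010e-06]), 'eef_pos': array([225.55841799, 608.93033418, 230.36404454]), 'tool_rot': array([-3.13965478e+00,  3.05869353e-05,  2.78679690e+00]), 'force': array([-0.13050938,  0.78666832,  0.02280944]), 'torque': array([-0.04803075, -0.0364415 , -0.00290421]), 'gripper_force': 0.0, 'width': 85.36422194347116}
top {'mtx': array([[403.29801069,   0.        , 281.91791009],
       [  0.        , 403.29801069, 207.9927223 ],
       [  0.        ,   0.        ,   1.        ]]), 'R': array([[-0.06384164, -0.99795837,  0.00182859],
       [-0.97504478,  0.06198519, -0.21317953],
       [ 0.21263095, -0.01539269, -0.97701133]]), 't': array([  23.76488988,  620.12843128, 1009.3829486 ])}
scene {'mtx': array([[388.66897184,   0.        , 280.00767739],
       [  0.        , 388.66897184, 206.849201  ],
       [  0.        ,   0.        ,   1.        ]]), 'R': array([[-0.73195079,  0.6813549 , -0.00188343],
       [ 0.55464787,  0.59422472, -0.58246263],
       [-0.39574458, -0.42737863, -0.8128553 ]]), 't': array([ 462.7843204 , -294.6545187 , 1130.14886608])}
```

View pics/top0.png

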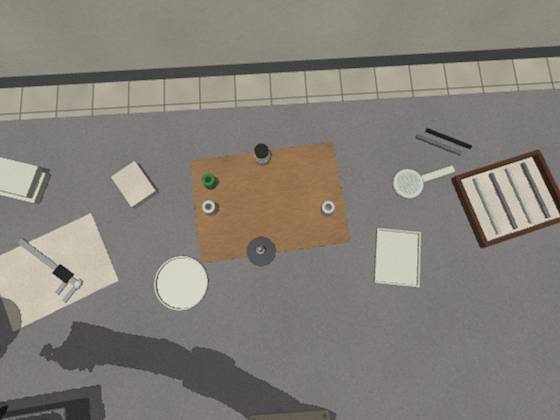

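View pics/scene0.png

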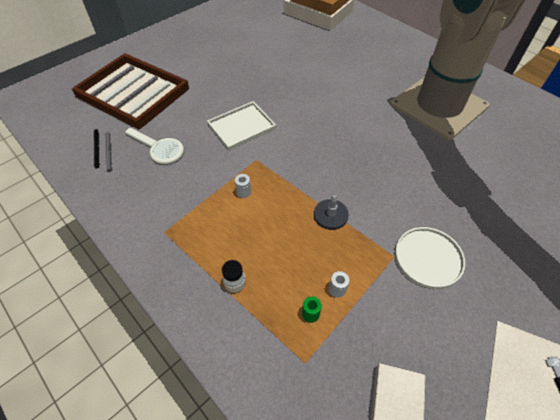

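The top view shows the sleeves at about (209,208) and (328,208), with the green decoy at (209,181). The gauge is at (261,250), the dish at (181,283), the tray at (398,257) and the jar at (262,154). The scene view shows the same layout, with the sleeves at (243,185) and (339,284), the gauge at (332,212), the dish at (430,257) and the tray at (241,125).

```bash
cat > h.py <<'E'
import numpy as np,cv2
from cell import monitor,viewer
def cloud(n,d):
    m=viewer.camera_model(n);v,u=np.mgrid[:d.shape[0],:d.shape[1]]
    r=np.stack([u,v,np.ones_like(u)],-1)@np.linalg.inv(m["mtx"]).T
    return (r*d[...,None].astype(float)-m["t"])@m["R"]
def ray(n,u,v,z):
    m=viewer.camera_model(n);r=m["R"].T@np.linalg.inv(m["mtx"])@[u,v,1];c=-m["R"].T@m["t"]
    return c+r*(z-c[2])/r[2]
def blob(n,im,z,box,mask):
    """centre (world, at height z) of the outline of the biggest mask blob in box"""
    x0,y0,x1,y1=box;m=np.zeros(mask.shape,np.uint8);m[y0:y1,x0:x1]=mask[y0:y1,x0:x1]
    c=max(cv2.findContours(m,cv2.RETR_EXTERNAL,cv2.CHAIN_APPROX_NONE)[0],key=cv2.contourArea)
    return np.array([ray(n,*p[0],z)[:2] for p in c],np.float32)
E
python3 - <<'E'
from h import *
B={"top":dict(s1=(195,194,224,222),s2=(313,194,343,222),gr=(198,170,222,193),g=(240,230,282,272),jar=(245,138,280,170),dish=(145,250,216,315),tray=(370,222,428,292)),
"scene":dict(s1=(322,265,357,305),s2=(228,168,258,205),gr=(298,292,328,325),g=(310,190,352,235),jar=(215,255,250,295),dish=(388,220,472,295),tray=(200,95,282,152))}
H=dict(s1=50,s2=50,gr=50,g=12,jar=70,dish=14,tray=14)
for n in B:
    f=np.load(f"pics/{n}0.npz");im,d=f["im"],f["d"];P=cloud(n,d)
    hsv=cv2.cvtColor(im,cv2.COLOR_RGB2HSV)
    for k,b in B[n].items():
        x0,y0,x1,y1=b;p=P[y0:y1,x0:x1].reshape(-1,3)
        z=p[:,2];h=H[k];q=p[abs(z-h)<5]
        r=cv2.minEnclosingCircle(q[:,:2].astype(np.float32)) if len(q)>3 else None
        print(n,k,"z:",np.percentile(z,[5,50,98]).round(1),"n",len(q),"ctr",np.round(r[0],1) if r else 0,"r",r and round(r[1],1),"med",np.median(q[:,:2],0).round(1) if len(q) else 0)
    for k in("dish","tray"):
        m=((hsv[...,1]<60)&(hsv[...,2]>150)).astype(np.uint8)
        w=blob(n,im,14,B[n][k],m);print(n,k,"contour",cv2.minAreaRect(w),cv2.minEnclosingCircle(w))
    m=((hsv[...,1]<70)&(hsv[...,2]>125)).astype(np.uint8)
    for k in("s1","s2"):
        x0,y0,x1,y1=B[n][k]; print(n,k,cv2.minEnclosingCircle(blob(n,im,50,B[n][k],m)))
    crops=[cv2.resize(im[y0:y1,x0:x1],(260,260),interpolation=cv2.INTER_NEAREST) for x0,y0,x1,y1 in[B[n][k] for k in("s1","s2","g")]]
    globals()[n]=np.hstack(crops)
cv2.imwrite("pics/crops.png",np.vstack([top,scene])[:,:,::-1])
E
```

```text
top s1 z: [-1.8  2.3 52.3] n 104 ctr [643.3 184.9] r 18.0 med [643.  183.9]
top s2 z: [-1.5  2.2 52.2] n 103 ctr [ 621.4 -139.8] r 17.9 med [ 622. -140.]
top gr z: [-1.2  3.3 53.1] n 97 ctr [720.3 183.5] r 18.3 med [719.6 184.3]
top g z: [-2.4  3.  44. ] n 594 ctr [519.7  37.1] r 53.5 med [516.3  49.9]
top jar z: [-1.9  2.1 72.9] n 157 ctr [788.   32.6] r 20.2 med [787.1  32.3]
top dish z: [-2.3  2.7 15.6] n 297 ctr [445.9 270.3] r 72.2 med [438.7 278.6]
top tray z: [-2.2  3.  16.1] n 366 ctr [ 476.7 -321.1] r 94.9 med [ 474.1 -323.3]
top dish contour ((444.5965270996094, 269.7366638183594), (143.5413818359375, 141.74636840820312), 43.03240203857422) ((444.58599853515625, 269.9129333496094), 72.4552230834961)
top tray contour ((476.0151062011719, -323.7496643066406), (121.89823913574219, 152.454345703125), 80.789306640625) ((475.7147216796875, -323.27740478515625), 95.21675109863281)
top s1 ((642.1556396484375, 184.06893920898438), 17.972057342529297)
top s2 ((620.4015502929688, -140.96035766601562), 18.39356231689453)
scene s1 z: [-0.1  2.3 52. ] n 208 ctr [641.5 182.7] r 18.3 med [
[... 296 characters left out ...]
  30.3] r 20.7 med [787.2  31.2]
scene dish z: [-1.   3.  15.1] n 507 ctr [442.8 267.7] r 73.6 med [445.2 271.8]
scene tray z: [-1.2  2.  15.5] n 389 ctr [ 475.  -323.6] r 95.2 med [ 479.5 -313.2]
scene dish contour ((444.3092956542969, 267.70672607421875), (141.75648498535156, 144.4265899658203), 47.00188064575195) ((444.17626953125, 267.5397033691406), 72.9747543334961)
scene tray contour ((475.10125732421875, -326.31964111328125), (124.87637329101562, 153.74900817871094), 80.85017395019531) ((475.5589904785156, -325.5219421386719), 95.41049194335938)
scene s1 ((643.6860961914062, 182.9088592529297), 19.235933303833008)
scene s2 ((624.7230834960938, -154.3513641357422), 37.603485107421875)
```

View pics/crops.png

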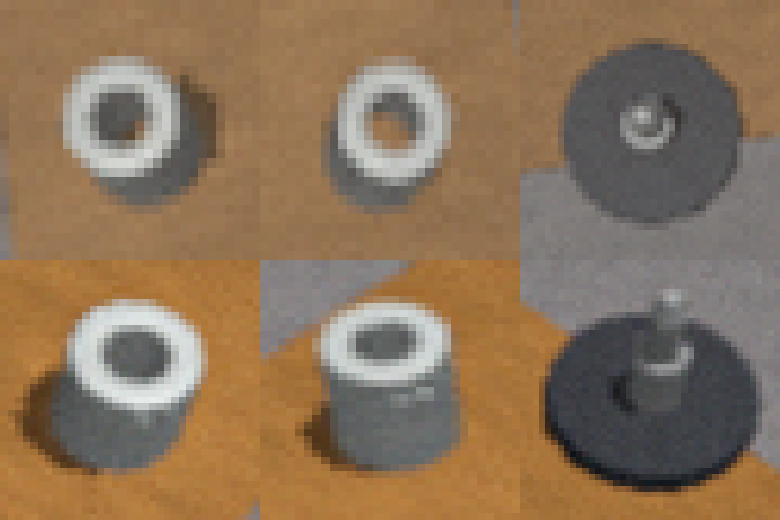

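The crops show both sleeve tops as clean bright rings. The gauge is a dark disc with its bright shoulder ring near (261,250) in the top view. Next I'll fix the gauge centre more precisely.

Run:
```python
from h import *
B={"top":(240,230,282,272),"scene":(310,190,352,235)}
for n,b in B.items():
    f=np.load(f"pics/{n}0.npz");im,d=f["im"],f["d"];P=cloud(n,d)
    m=(im.max(-1)<100).astype(np.uint8)
    m=cv2.morphologyEx(m,cv2.MORPH_OPEN,np.ones((3,3),np.uint8))
    w=blob(n,im,12,b,m);c,r=cv2.minEnclosingCircle(w);print(n,c,r,cv2.fitEllipse(w))
    x0,y0,x1,y1=b;p=P[y0:y1,x0:x1].reshape(-1,3);c=im[y0:y1,x0:x1].reshape(-1,3)
    for lo,hi in((34,46),(58,70),(66,85)):
        q=p[(p[:,2]>lo)&(p[:,2]<hi)];print(lo,len(q),q.mean(0).round(1) if len(q) else 0, cv2.minEnclosingCircle(q[:,:2].astype(np.float32)) if len(q) else 0)
```

```text
top (515.32568359375, 48.829349517822266) 39.7131462097168 ((515.4216918945312, 48.86863327026367), (75.96285247802734, 77.37422943115234), 136.3791961669922)
34 25 [514.7  49.7  40.6] ((517.2777099609375, 50.42300796508789), 10.457331657409668)
58 9 [516.5  50.3  67.2] ((516.9806518554688, 50.176513671875), 6.262973785400391)
66 19 [517.1  50.5  72.1] ((517.2665405273438, 50.65324401855469), 5.798637390136719)
scene (518.9989624023438, 49.726531982421875) 42.63960647583008 ((519.5101928710938, 49.593624114990234), (77.92204284667969, 83.11976623535156), 121.69274139404297)
34 49 [519.7  50.8  39.4] ((516.0307006835938, 48.50575256347656), 10.893210411071777)
58 27 [518.7  50.3  64.8] ((515.7735595703125, 48.881919860839844), 7.452224254608154)
66 26 [517.3  49.1  71.1] ((516.66162109375, 47.73098373413086), 5.709572792053223)
```

>>> arm_command(series=[60,-4,-4,0,-7,60,-8,-8,0,-14,60,-11,-11,0,-20.3,60,-11,-11,0,-20.3,60,-11,-11,0,-20.3])

```text
clock: 0.52
eef_pos: [295.0, 460.3, 230.9]
tool_rot: [-3.135, 0.001, 3.132]
force: [0.5, -0.3, -0.5]
width: 51.5
gripper_force: 0.0
```

>>> arm_command(series=[70,-3.2,-2.6,0,0,70,-6.4,-5.2,0,0,70,-9.6,-7.8,0,0,70,-12.8,-10.4,0,0,70,-15,-12,0,0])

```text
clock: 0.93
eef_pos: [443.8, 344.2, 231.1]
tool_rot: [-3.139, 0.001, 3.137]
force: [1.2, 1.0, 0.3]
width: 59.6
gripper_force: 0.0
```

>>> arm_command(series=[70,-3.2,-2.6,0,0,70,-6.4,-5.2,0,0,70,-9.6,-7.8,0,0,70,-12.8,-10.4,0,0,70,-15,-12,0,0])

```text
clock: 1.35
eef_pos: [593.7, 223.5, 230.9]
tool_rot: [-3.139, 0.001, 3.136]
force: [0.9, -0.0, 0.8]
width: 60.0
gripper_force: 0.0
```

>>> arm_command(series=[70,-2,-2,0,0,70,-4,-4,0,0,70,-4,-4,0,0,70,-4,-4,0,0,70,-4,-4,0,0])

```text
clock: 1.77
eef_pos: [629.9, 188.8, 230.7]
tool_rot: [3.141, -0.002, 3.141]
force: [-0.2, 0.2, 0.4]
width: 60.2
gripper_force: 0.0
```

```bash
python3 -c "
from h import *
s=monitor.read_state();print(s['eef_pos'],s['tool_rot'],s['qd'].round(3),s['qpos'].round(2))"
```

```text
[629.8547689  188.82990766 230.70385579] [ 3.14090450e+00 -1.60857969e-03  3.14130291e+00] [-0.02  -0.012 -0.016  0.008 -0.001 -0.     0.002] [-0.31  0.64 -0.04  1.49  0.03  1.01  1.21]
```

>>> arm_command(series=[70,-1.3,-0.5,3,0,70,-1.3,-0.5,7,0,70,-1.3,-0.5,11,0,70,-1.3,-0.5,14,0,70,-1.3,-0.5,14,0])

```text
clock: 2.18
eef_pos: [637.3, 183.6, 84.5]
tool_rot: [-3.139, -0.013, -3.139]
force: [-1.6, -1.2, -1.0]
width: 59.8
gripper_force: 0.0
```

>>> arm_command(series=[70,0,0,3,0,70,0,0,6,0,70,0,0,7,0,70,0,0,7,0,70,0,0,7,0])

```text
clock: 2.6
eef_pos: [644.1, 184.1, 22.8]
tool_rot: [3.141, 0.001, -3.141]
force: [0.6, -0.1, 0.1]
width: 59.8
gripper_force: 0.0
```

>>> arm_command(series=[30,0,0,0,0,20,0,0,0,0,20,0,0,0,0,20,0,0,0,0,20,0,0,0,0])

```text
clock: 3.02
eef_pos: [645.2, 183.6, 24.1]
tool_rot: [3.14, 0.004, 3.141]
force: [-0.2, 0.3, 4.9]
width: 34.4
gripper_force: 59.4
```

>>> arm_command(series=[20,0,0,-3,0,20,0,0,-6,0,20,0,0,-10,0,20,2,-2,-10,0,20,4,-4,-10,0])

```text
clock: 3.43
eef_pos: [606.5, 145.0, 125.7]
tool_rot: [3.138, 0.009, -3.14]
force: [-0.5, -0.9, -1.8]
width: 34.4
gripper_force: 60.3
```

>>> arm_command(series=[20,2,-2,0,0,20,4,-4,0,0,20,6,-6,0,0,20,8,-8,0,0,20,8,-8,0,0])

```text
clock: 3.85
eef_pos: [518.6, 57.5, 122.2]
tool_rot: [-3.138, -0.005, 3.136]
force: [-0.9, -1.2, -0.7]
width: 34.8
gripper_force: 60.3
```

```bash
cat >> h.py <<'E'
def sleeve(z,xy,save=None):
    """centre of a bright ring with top at height z, near xy, in both views"""
    for n in("top","scene"):
        im,d=viewer.get_image(n);c=viewer.camera_model(n)
        p=c["mtx"]@(c["R"]@np.array([*xy,z])+c["t"]);u,v=(p[:2]/p[2]).astype(int)
        P=cloud(n,d)[max(v-35,0):v+35,u-35:u+35].reshape(-1,3)
        q=P[(abs(P[:,2]-z)<7)&(np.hypot(*(P[:,:2]-xy).T)<30)]
        print(n,len(q),"z",np.median(q[:,2]).round(1) if len(q) else 0,[np.round(a,1) for a in cv2.minEnclosingCircle(q[:,:2].astype(np.float32))] if len(q) else 0)
        if save: cv2.imwrite(f"pics/{save}_{n}.png",cv2.resize(im[max(v-50,0):v+50,u-50:u+50],(400,400),interpolation=cv2.INTER_CUBIC)[:,:,::-1])
    s=monitor.read_state();print(s["clock"].round(2) if hasattr(s["clock"],"round") else s["clock"],s["eef_pos"].round(1),s["tool_rot"].round(3),s["force"].round(1),s["width"])
E
python3 -c "
from h import *
sleeve(152,(520,63),'lift1')
a=[cv2.imread(f'pics/lift1_{n}.png') for n in('top','scene')];cv2.imwrite('pics/l1.png',np.hstack(a))"
```

```text
top 0 z 0 0
scene 186 z 149.2 [array([526.2,  63.2]), np.float64(28.0)]
3.95 [523.7  62.1 122.6] [3.142e+00 2.000e-03 3.139e+00] [ 0.7  0.4 -1.2] 35.06915054192176
```

View pics/l1.png

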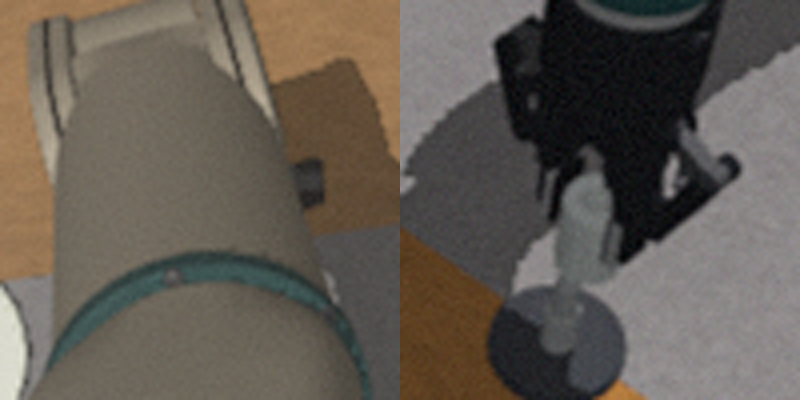

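The scene crop shows the sleeve held upright at about (585,230), between the fingers and over the gauge pin. The arm hides it in the top view. I'll fit the radius-18 side wall from the scene depth.

```bash
cat >> h.py <<'E'
from scipy.optimize import least_squares
def wall(zlo,zhi,xy):
    """axis of the held sleeve from depth points on its side, scene view"""
    im,d=viewer.get_image("scene");P=cloud("scene",d)
    k=(P[...,2]>zlo)&(P[...,2]<zhi)&(np.hypot(P[...,0]-xy[0],P[...,1]-xy[1])<26)&(im.min(-1)>75)
    q=P[k]
    f=lambda c:np.hypot(q[:,0]-c[0],q[:,1]-c[1])-18
    r=least_squares(f,xy,loss="soft_l1",f_scale=1);print(len(q),"axis",r.x.round(1),"resid",np.median(abs(r.fun)).round(2),"x,y range",np.percentile(q,[2,98],0).round(0).tolist())
    s=monitor.read_state();print(s["eef_pos"].round(1),s["force"].round(1))
E
python3 -c "
from h import *
wall(103,140,(522,62)); wall(103,120,(522,62)); wall(120,143,(522,62))"
```

```text
178 axis [519.4  61.2] resid 0.71 x,y range [[510.0, 49.0, 104.0], [538.0, 81.0, 139.0]]
[524.8  63.3 122.6] [ 0.4  0.3 -1.2]
76 axis [520.3  61.9] resid 0.48 x,y range [[520.0, 50.0, 103.0], [539.0, 79.0, 119.0]]
[525.   64.  122.3] [ 1.3 -0.1 -0.2]
112 axis [520.8  64.9] resid 1.38 x,y range [[512.0, 49.0, 121.0], [539.0, 77.0, 143.0]]
[524.9  64.2 122. ] [ 0.   0.4 -1.1]
```

>>> arm_command(series=[20,0.5,-1.3,0,0,20,0.5,-1.3,0,0,20,0.5,-1.3,1,0,20,0.5,-1.3,2,0,20,0.5,-1.3,2,0])

```text
clock: 4.52
eef_pos: [517.1, 50.2, 99.0]
tool_rot: [-3.141, -0.004, 3.141]
force: [0.1, 0.6, -1.1]
width: 34.6
gripper_force: 60.3
```

```bash
python3 -c "
from h import *
wall(83,122,(516,49));wall(83,122,(516,49))
im,d=viewer.get_image('scene');cv2.imwrite('pics/g1.png',cv2.resize(im[150:250,290:390],(600,600),interpolation=cv2.INTER_CUBIC)[:,:,::-1])"
```

```text
180 axis [512.9  49.9] resid 0.87 x,y range [[504.0, 33.0, 84.0], [531.0, 71.0, 121.0]]
[517.4  50.3  99.7] [ 0.1 -0.7 -0.8]
176 axis [513.2  49.9] resid 1.0 x,y range [[504.0, 33.0, 85.0], [532.0, 71.0, 121.0]]
[517.9  50.3 100.3] [ 0.4  0.2 -1.5]
```

View pics/g1.png

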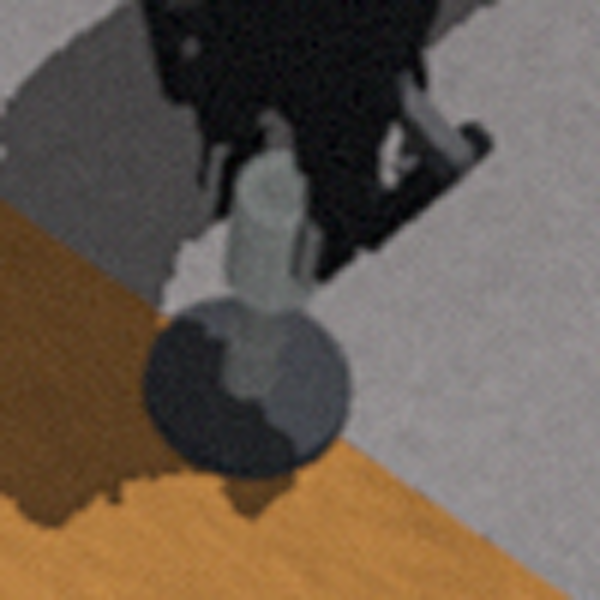

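```bash
python3 -c "
from h import *
c=viewer.camera_model('scene')
for x in([516.7,49.5,0],[516.7,49.5,12],[516.7,49.5,40],[516.7,49.5,75],[516.7,49.5,100],[526.7,49.5,75],[516.7,59.5,75]):
    p=c['mtx']@(c['R']@np.array(x)+c['t']);p=p[:2]/p[2];print(x,((p-[290,150])*6).round(1))
t=np.linspace(0,6.3,60)
im=cv2.imread('pics/g1.png')
for z in(76,126):
    for a in t:
        p=c['mtx']@(c['R']@np.array([516.7+18*np.cos(a),49.5+18*np.sin(a),z])+c['t']);p=(p[:2]/p[2]-[289.6,149.6])*6
        cv2.circle(im,tuple(int(v) for v in p),1,(0,0,255),-1)
cv2.imwrite('pics/g2.png',im[60:420,100:460])
"
```

```text
[516.7, 49.5, 0] [245.1 396.1]
[516.7, 49.5, 12] [248.3 378.5]
[516.7, 49.5, 40] [256.3 335.9]
[516.7, 49.5, 75] [266.7 279.3]
[516.7, 49.5, 100] [274.7 236.6]
[526.7, 49.5, 75] [247.9 294.5]
[516.7, 59.5, 75] [287.3 295.5]
```

View pics/g2.png

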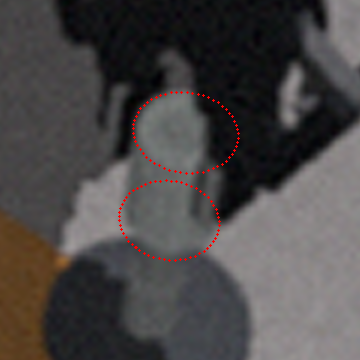

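>>> arm_command(series=[20,-0.1,0,0,0,20,-0.1,0,0.7,0,20,-0.1,0,1.4,0,20,-0.1,0,2,0,20,-0.1,0,2,0])

```text
clock: 5.08
eef_pos: [518.5, 49.9, 79.9]
tool_rot: [-3.141, -0.003, 3.141]
force: [0.0, -0.0, -1.6]
width: 34.7
gripper_force: 60.3
```

>>> arm_command(series=[20,0,0,0.3,0,20,0,0,0.6,0,20,0,0,0.9,0,20,0,0,1.2,0,20,0,0,1.2,0])

```text
clock: 5.5
eef_pos: [519.1, 50.0, 68.7]
tool_rot: [-3.141, -0.001, 3.141]
force: [-0.3, -0.4, -1.1]
width: 34.9
gripper_force: 60.3
```

>>> arm_command(series=[20,0,0,0.1,0,20,0,0,0.2,0,20,0,0,0.3,0,20,0,0,0.3,0,20,0,0,0.3,0])

```text
clock: 5.92
eef_pos: [519.5, 50.1, 66.3]
tool_rot: [3.142, 0.0, 3.141]
force: [-0.7, -0.3, -0.8]
width: 34.7
gripper_force: 60.3
```

>>> arm_command(series=[20,0,0,0.1,0,20,0,0,0.2,0,20,0,0,0.3,0,20,0,0,0.3,0,20,0,0,0.3,0])

```text
clock: 6.33
eef_pos: [519.7, 50.1, 64.0]
tool_rot: [3.142, 0.001, 3.141]
force: [-1.4, -0.6, 6.7]
width: 34.7
gripper_force: 61.1
```

>>> arm_command(series=[20,0,0,0.1,0,20,0,0,0.2,0,20,0,0,0.2,0,20,0,0,0.2,0,20,0,0,0.2,0])

```text
clock: 6.75
eef_pos: [520.0, 50.1, 63.7]
tool_rot: [3.142, 0.002, 3.141]
force: [-3.6, 0.3, 22.1]
width: 34.5
gripper_force: 62.6
```

>>> arm_command(series=[20,0,0,-0.3,0,20,0,0,-0.3,0,55,0,0,-0.3,0,55,0,0,-0.3,0,55,0,0,-0.3,0])

```text
clock: 7.17
eef_pos: [519.4, 50.0, 63.9]
tool_rot: [-3.142, -0.0, 3.141]
force: [-0.9, 0.3, 0.0]
width: 47.3
gripper_force: 0.0
```

```bash
python3 -c "
from h import *
im,d=viewer.get_image('scene')
s=monitor.read_state();print(s['eef_pos'].round(1),s['force'].round(1),s['width'])
c=viewer.camera_model('scene');im=im[150:250,290:390]
im=cv2.resize(im,(600,600),interpolation=cv2.INTER_CUBIC)[:,:,::-1].copy()
for z,col in((40,(0,0,255)),(90,(0,0,255)),(12,(0,255,255)),(62,(0,255,255))):
    for a in np.linspace(0,6.3,40):
        p=c['mtx']@(c['R']@np.array([516.7+18*np.cos(a),49.5+18*np.sin(a),z])+c['t']);p=(p[:2]/p[2]-[289.6,149.6])*6
        cv2.circle(im,tuple(int(v) for v in p),1,col,-1)
cv2.imwrite('pics/g3.png',im)
wall(45,88,(516,49))"
```

```text
[519.3  50.   63.9] [-0.3 -0.1 -0.6] 46.76154173840667
195 axis [515.6  49.3] resid 0.72 x,y range [[507.0, 36.0, 46.0], [534.0, 66.0, 87.0]]
[519.4  50.1  64. ] [-0.2  0.7  1.2]
```

View pics/g3.png

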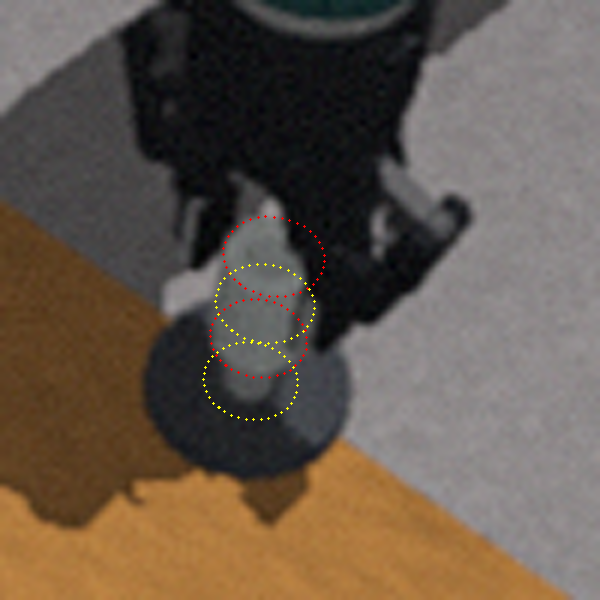

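The sleeve is free and stands at the height of the red z=40..90 rings, around (258,300) in the crop, so it stopped on the shoulder. I'll regrip, lift 3 mm and wiggle it to confirm the narrow bore, which should show play of only ±2 mm.

>>> arm_command(series=[20,0,0,0,0,20,0,0,0,0,20,0,0,0,0,20,0,0,-0.3,0,20,0,0,-0.3,0])

```text
clock: 7.68
eef_pos: [519.5, 50.0, 67.5]
tool_rot: [3.142, 0.0, 3.141]
force: [0.4, 0.8, -2.2]
width: 34.7
gripper_force: 59.8
```

>>> arm_command(series=[20,0,0.1,0,0,20,0,0.2,0,0,20,0,0.3,0,0,20,0,0.4,0,0,20,0,0.4,0,0])

```text
clock: 8.1
eef_pos: [519.3, 51.5, 67.2]
tool_rot: [-3.139, -0.001, 3.139]
force: [0.8, -6.2, -0.8]
width: 34.3
gripper_force: 60.1
```

>>> arm_command(series=[20,0,-0.2,0,0,20,0,-0.4,0,0,20,0,-0.6,0,0,20,0,-0.8,0,0,20,0,-0.8,0,0])

```text
clock: 8.52
eef_pos: [519.5, 47.3, 67.2]
tool_rot: [3.14, 0.0, -3.141]
force: [0.5, 2.2, -2.3]
width: 34.4
gripper_force: 60.1
```

>>> arm_command(series=[20,0,0.2,0,0,20,0,0.4,0,0,20,0,0.4,0,0,20,0,0.4,0,0,20,0,0.4,0,0])

```text
clock: 8.93
eef_pos: [519.5, 49.9, 67.3]
tool_rot: [-3.141, -0.0, 3.141]
force: [-0.1, 0.7, -1.5]
width: 34.7
gripper_force: 60.2
```

Force came on at +1.5 mm and −2.6 mm, so the bore is narrow over the pin. This one is plain and goes to the dish.

>>> arm_command(series=[20,0,0,-2,0,20,0,0,-4,0,20,0,0,-6.5,0,20,0,0,-6.5,0,20,0.5,3,-6.5,0])

```text
clock: 9.35
eef_pos: [516.9, 73.1, 133.7]
tool_rot: [-3.137, 0.004, 3.131]
force: [0.6, 0.3, -1.8]
width: 34.5
gripper_force: 60.3
```

>>> arm_command(series=[20,1,4,0,0,20,2,8,0,0,20,3,12,0,0,20,4,16,0,0,20,4.4,18.9,0,0])

```text
clock: 9.77
eef_pos: [468.2, 273.1, 131.8]
tool_rot: [3.14, -0.002, -3.138]
force: [0.7, 0.7, -1.9]
width: 34.5
gripper_force: 60.3
```

>>> arm_command(series=[20,0,0,0,0,20,0,0,2,0,20,0,0,5,0,20,0,0,8,0,20,0,0,8,0])

```text
clock: 10.18
eef_pos: [467.2, 266.5, 47.4]
tool_rot: [-3.136, -0.008, 3.141]
force: [-1.0, 0.9, -1.3]
width: 34.6
gripper_force: 60.5
```

>>> arm_command(series=[20,0,0,0.6,0,20,0,0,1.2,0,20,0,0,1.8,0,20,0,0,2,0,20,0,0,2,0])

```text
clock: 10.6
eef_pos: [470.9, 269.2, 32.7]
tool_rot: [3.141, 0.001, 3.141]
force: [0.5, 0.5, -1.3]
width: 34.6
gripper_force: 60.5
```

>>> arm_command(series=[20,0,0,0.1,0,20,0,0,0.2,0,20,0,0,0.4,0,20,0,0,0.4,0,20,0,0,0.4,0])

```text
clock: 11.02
eef_pos: [471.0, 269.3, 28.5]
tool_rot: [3.141, 0.001, 3.141]
force: [0.5, -0.6, -0.7]
width: 34.7
gripper_force: 60.6
```

>>> arm_command(series=[20,0,0,0.1,0,20,0,0,0.1,0,20,0,0,0.1,0,50,0,0,0.1,0,70,0,0,0.1,0])

```text
clock: 11.43
eef_pos: [470.7, 269.1, 27.5]
tool_rot: [3.141, 0.0, 3.141]
force: [-0.7, 0.1, 0.8]
width: 53.8
gripper_force: 0.0
```

>>> arm_command(series=[70,0,0,0,0,70,0,0,0,0,70,0,0,-3,0,70,0,0,-7,0,70,0,0,-11,0])

```text
clock: 11.85
eef_pos: [469.5, 268.4, 137.4]
tool_rot: [-3.14, -0.003, 3.141]
force: [1.6, 0.2, 0.7]
width: 59.6
gripper_force: 0.0
```

>>> arm_command(series=[70,-2,-3.5,-4,0,70,-4,-7,-4,0,70,-6,-10,-4,0,70,-8,-13,-4,0,70,-10,-16,-4,0])

```text
clock: 12.27
eef_pos: [571.8, 106.2, 177.9]
tool_rot: [-3.141, 0.001, 3.14]
force: [0.0, -0.3, 0.0]
width: 59.8
gripper_force: 0.0
```

```bash
python3 -c "
from h import *
sleeve(54,(468,269),'d')
sleeve(50,(621,-140),'e')
a=[cv2.imread(f'pics/{k}.png') for k in('d_top','d_scene')];cv2.imwrite('pics/d1.png',np.hstack(a))"
```

```text
top 51 z 54.5 [array([470.5, 275.1]), np.float64(15.8)]
scene 207 z 53.8 [array([468.4, 268.1]), np.float64(18.0)]
12.3667 [574.1 100.5 177.3] [-3.137e+00  3.000e-03  3.130e+00] [-0.  -1.  -0.6] 59.476632138717946
top 104 z 49.6 [array([ 621.8, -140. ]), np.float64(17.8)]
scene 146 z 50.0 [array([ 620.3, -142.4]), np.float64(18.5)]
12.4667 [570.6 107.7 176.9] [-3.141e+00 -1.000e-03  3.138e+00] [ 0.4  2.2 -0. ] 59.65510694895615
```

View pics/d1.png

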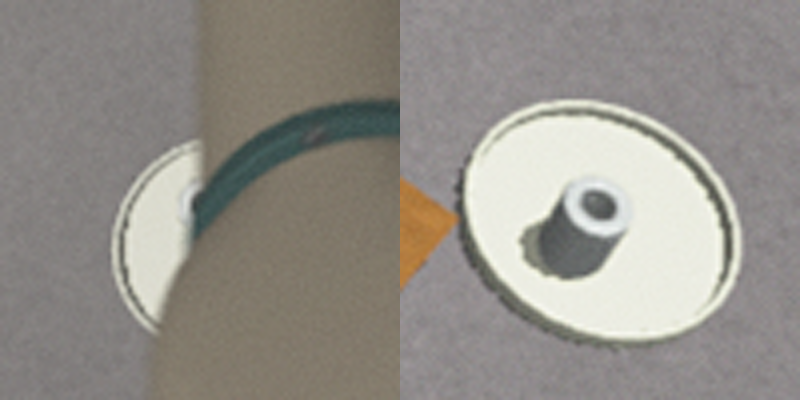

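Sleeve 1 stands upright in the dish at about (590,220) in the scene crop. Next is sleeve 2 at about (621,−141).

>>> arm_command(series=[70,-0.8,-4,0,0,70,-1.6,-8,0,0,70,-2.4,-12,0,0,70,-3.2,-16,0,0,70,-4,-20,0,0])

```text
clock: 12.88
eef_pos: [610.2, -90.0, 177.1]
tool_rot: [3.14, -0.001, -3.138]
force: [1.2, 0.9, -0.6]
width: 59.8
gripper_force: 0.0
```

>>> arm_command(series=[70,-1,-4.9,0,0,70,-1,-4.9,0,0,70,-1,-4.9,3,0,70,-1,-4.9,6,0,70,-1,-4.9,8,0])

```text
clock: 13.3
eef_pos: [619.2, -137.4, 94.9]
tool_rot: [3.14, -0.003, -3.14]
force: [-1.1, -0.8, -0.8]
width: 60.1
gripper_force: 0.0
```

>>> arm_command(series=[70,0,0,0,0,70,0,0,0,0,70,0,0,0,0,70,0,0,0,0,70,0,0,0,0])

```text
clock: 13.72
eef_pos: [621.6, -139.8, 99.0]
tool_rot: [-3.141, 0.003, -3.142]
force: [-0.4, 0.0, 0.7]
width: 59.8
gripper_force: 0.0
```

Aim correction is about −1 mm in y. Down 7.5 cm to TCP ≈ 24, then close.

>>> arm_command(series=[70,0,-0.1,3,0,70,0,-0.1,6,0,70,0,-0.1,7.5,0,70,0,-0.1,7.5,0,70,0,-0.1,7.5,0])

```text
clock: 14.13
eef_pos: [620.5, -141.0, 22.6]
tool_rot: [3.142, -0.0, 3.141]
force: [0.3, -0.1, -0.3]
width: 60.0
gripper_force: 0.0
```

>>> arm_command(series=[40,0,0,0,0,20,0,0,0,0,20,0,0,0,0,20,0,0,0,0,20,0,0,0,0])

```text
clock: 14.55
eef_pos: [622.1, -141.2, 24.5]
tool_rot: [-3.141, 0.004, 3.141]
force: [0.5, 0.6, 6.9]
width: 33.6
gripper_force: 60.6
```

>>> arm_command(series=[20,0,0,0,0,20,0,0,-3,0,20,0,0,-6,0,20,0,0,-9,0,20,0,0,-10,0])

```text
clock: 14.97
eef_pos: [623.1, -141.6, 127.3]
tool_rot: [-3.14, 0.008, 3.141]
force: [0.3, -0.1, 0.4]
width: 33.3
gripper_force: 60.2
```

>>> arm_command(series=[20,2,3.7,0,0,20,4,7.4,0,0,20,6,11,0,0,20,8,14.7,0,0,20,9.5,17.4,0,0])

```text
clock: 15.38
eef_pos: [523.0, 36.3, 122.2]
tool_rot: [3.14, -0.002, -3.14]
force: [0.6, 1.1, -0.5]
width: 33.7
gripper_force: 60.2
```

>>> arm_command(series=[20,0.9,1.7,0,0,20,0.9,1.7,0,0,20,0.9,1.7,0,0,20,0.9,1.7,0,0,20,0.9,1.7,0,0])

```text
clock: 15.8
eef_pos: [517.2, 48.6, 122.3]
tool_rot: [-3.141, 0.001, 3.139]
force: [-0.3, 1.0, -0.9]
width: 33.4
gripper_force: 60.3
```

```bash
python3 -c "
from h import *
wall(103,140,(517,49));wall(103,140,(517,49))"
```

```text
178 axis [514.2  47.5] resid 0.69 x,y range [[502.0, 35.0, 104.0], [533.0, 68.0, 139.0]]
[517.1  48.5 122.2] [ 0.  -0.1 -1.4]
173 axis [514.1  47.5] resid 0.76 x,y range [[502.0, 35.0, 104.0], [533.0, 67.0, 138.0]]
[517.   48.7 122.2] [ 0.6 -0.5 -1.6]
```

>>> arm_command(series=[20,-0.1,0.1,1,0,20,-0.1,0.1,2,0,20,-0.1,0.1,2.5,0,20,-0.1,0.1,3,0,20,-0.1,0.1,3,0])

```text
clock: 16.32
eef_pos: [516.5, 50.9, 90.7]
tool_rot: [-3.141, -0.003, 3.141]
force: [-0.3, -0.4, -1.4]
width: 33.3
gripper_force: 60.3
```

>>> arm_command(series=[20,0,0,0.4,0,20,0,0,0.8,0,20,0,0,1.2,0,20,0,0,1.6,0,20,0,0,1.6,0])

```text
clock: 16.73
eef_pos: [517.0, 51.0, 75.6]
tool_rot: [-3.141, -0.001, 3.141]
force: [0.3, -0.8, -2.2]
width: 33.7
gripper_force: 60.3
```

>>> arm_command(series=[20,0,0,0.2,0,20,0,0,0.4,0,20,0,0,0.6,0,20,0,0,0.8,0,20,0,0,0.8,0])

```text
clock: 17.15
eef_pos: [517.3, 51.0, 67.9]
tool_rot: [-3.142, -0.001, 3.141]
force: [-0.3, 0.4, -1.5]
width: 33.6
gripper_force: 60.3
```

>>> arm_command(series=[20,-0.1,-0.1,0,0,20,-0.1,-0.1,0.1,0,20,-0.1,-0.1,0.2,0,20,-0.1,-0.1,0.3,0,20,-0.1,-0.1,0.3,0])

```text
clock: 17.57
eef_pos: [518.4, 50.0, 65.1]
tool_rot: [-3.142, -0.0, 3.141]
force: [-0.1, -0.7, -0.2]
width: 33.3
gripper_force: 60.3
```

>>> arm_command(series=[20,0,0,0.1,0,20,0,0,0.2,0,20,0,0,0.3,0,20,0,0,0.3,0,20,0,0,0.3,0])

```text
clock: 17.98
eef_pos: [518.4, 50.1, 62.2]
tool_rot: [-3.142, -0.0, 3.141]
force: [-0.0, -0.1, -1.6]
width: 33.4
gripper_force: 60.3
```

>>> arm_command(series=[20,0,0,0.1,0,20,0,0,0.2,0,20,0,0,0.3,0,20,0,0,0.4,0,20,0,0,0.4,0])

```text
clock: 18.4
eef_pos: [518.4, 50.0, 58.1]
tool_rot: [-3.142, -0.0, 3.141]
force: [-0.7, 1.1, -1.0]
width: 33.5
gripper_force: 60.3
```

>>> arm_command(series=[20,0,0,0.2,0,20,0,0,0.5,0,20,0,0,0.8,0,20,0,0,0.8,0,20,0,0,0.8,0])

```text
clock: 18.82
eef_pos: [518.3, 50.0, 50.0]
tool_rot: [-3.142, -0.001, 3.141]
force: [0.3, -0.5, -1.5]
width: 33.7
gripper_force: 60.3
```

Counterbored, since it is already well past the shoulder. On down to the base, expected at TCP ≈ 36.

>>> arm_command(series=[20,0,0,0.3,0,20,0,0,0.6,0,20,0,0,0.9,0,20,0,0,1.1,0,20,0,0,1.1,0])

```text
clock: 19.23
eef_pos: [518.1, 50.0, 38.7]
tool_rot: [-3.141, -0.001, 3.141]
force: [-0.5, 1.8, -1.5]
width: 33.4
gripper_force: 60.3
```

>>> arm_command(series=[20,0,0,0.1,0,20,0,0,0.2,0,20,0,0,0.3,0,20,0,0,0.3,0,20,0,0,0.3,0])

```text
clock: 19.65
eef_pos: [518.6, 50.1, 36.5]
tool_rot: [3.142, 0.0, 3.141]
force: [-0.5, -0.2, 1.2]
width: 33.6
gripper_force: 60.4
```

Contact beginning at 36.5. I'll press lightly, open so it comes to rest, regrip and lift.

>>> arm_command(series=[20,0,0,0.1,0,20,0,0,0.1,0,20,0,0,0.1,0,50,0,0,0,0,50,0,0,0,0])

```text
clock: 20.07
eef_pos: [518.9, 50.1, 36.6]
tool_rot: [3.141, 0.001, 3.141]
force: [0.5, -0.7, 0.4]
width: 42.7
gripper_force: 0.0
```

>>> arm_command(series=[50,0,0,0,0,50,0,0,0,0,20,0,0,0,0,20,0,0,0,0,20,0,0,0,0])

```text
clock: 20.48
eef_pos: [518.6, 50.0, 36.4]
tool_rot: [-3.142, 0.0, 3.141]
force: [-0.5, 0.2, 2.8]
width: 33.4
gripper_force: 59.8
```

>>> arm_command(series=[20,0,0,0,0,20,0,0,-1,0,20,0,0,-3,0,20,0,0,-5,0,20,0,0,-7,0])

```text
clock: 20.9
eef_pos: [518.0, 50.0, 107.2]
tool_rot: [-3.142, -0.001, 3.141]
force: [0.0, -0.4, -1.5]
width: 33.3
gripper_force: 59.8
```

>>> arm_command(series=[20,0,0,-2,0,20,0,0,-2,0,20,0.4,-4,-2,0,20,0.8,-8,-2,0,20,1.2,-12,-2,0])

```text
clock: 21.32
eef_pos: [505.9, -70.3, 126.1]
tool_rot: [3.141, -0.0, -3.139]
force: [0.0, -1.0, -1.5]
width: 33.6
gripper_force: 60.0
```

>>> arm_command(series=[20,0.5,-4,0,0,20,1,-8,0,0,20,1.5,-12,0,0,20,2,-16,0,0,20,2.5,-20,0,0])

```text
clock: 21.73
eef_pos: [480.2, -271.6, 125.7]
tool_rot: [3.141, -0.001, 3.141]
force: [0.6, 1.3, -0.9]
width: 33.6
gripper_force: 60.0
```

>>> arm_command(series=[20,0.5,-4,0,0,20,0.5,-5.4,0,0,20,0.5,-5.4,0,0,20,0.5,-5.4,0,0,20,0.5,-5.4,2,0])

```text
clock: 22.15
eef_pos: [478.8, -323.4, 108.6]
tool_rot: [-3.14, 0.005, -3.141]
force: [1.1, -1.0, -0.6]
width: 33.6
gripper_force: 60.1
```

>>> arm_command(series=[20,0,0,2,0,20,0,0,4,0,20,0,0,5,0,20,0,0,5,0,20,0,0,5,0])

```text
clock: 22.57
eef_pos: [476.5, -322.3, 56.1]
tool_rot: [3.14, -0.001, -3.14]
force: [-0.0, -0.2, -1.2]
width: 33.5
gripper_force: 60.1
```

Contact expected at TCP ≈ 28.5.

>>> arm_command(series=[20,0,0,0.6,0,20,0,0,1.2,0,20,0,0,1.8,0,20,0,0,2.3,0,20,0,0,2.3,0])

```text
clock: 22.98
eef_pos: [475.7, -323.6, 32.3]
tool_rot: [3.141, -0.001, 3.141]
force: [-0.7, 0.9, -1.6]
width: 33.6
gripper_force: 60.1
```

>>> arm_command(series=[20,0,0,0.1,0,20,0,0,0.2,0,20,0,0,0.3,0,20,0,0,0.4,0,20,0,0,0.4,0])

```text
clock: 23.4
eef_pos: [476.3, -323.9, 29.2]
tool_rot: [3.142, -0.0, 3.141]
force: [0.5, -1.2, -1.7]
width: 33.5
gripper_force: 60.1
```

>>> arm_command(series=[20,0,0,0.1,0,20,0,0,0.1,0,20,0,0,0.1,0,50,0,0,0.1,0,70,0,0,0.1,0])

```text
clock: 23.82
eef_pos: [476.4, -324.0, 28.4]
tool_rot: [-3.141, 0.0, 3.141]
force: [-0.4, 1.1, 0.7]
width: 53.2
gripper_force: 0.0
```

>>> arm_command(series=[70,0,0,0,0,70,0,0,0,0,70,0,0,-3,0,70,0,0,-7,0,70,0,0,-11,0])

```text
clock: 24.23
eef_pos: [475.4, -323.3, 138.6]
tool_rot: [3.14, -0.003, 3.141]
force: [1.4, -0.7, -0.6]
width: 60.0
gripper_force: 0.0
```

>>> arm_command(series=[70,0,4,-4,0,70,0,8,-4,0,70,0,12,-4,0,70,0,15,-4,0,70,0,15,-4,0])

```text
clock: 24.65
eef_pos: [476.8, -164.5, 178.9]
tool_rot: [3.136, 0.0, -3.131]
force: [0.3, -0.3, -0.2]
width: 59.7
gripper_force: 0.0
```

```bash
python3 -c "
from h import *
sleeve(54,(475,-324))
sleeve(54,(468,269))
for n in('scene','top'):
    im,d=viewer.get_image(n);cv2.imwrite(f'pics/end_{n}.png',im[:,:,::-1])"
```

```text
top 0 z 0 0
scene 110 z 53.5 [array([ 474. , -324.2]), np.float64(18.2)]
24.75 [ 476.7 -172.   178.7] [ 3.141  0.    -3.138] [ 1.2 -0.6  0.3] 59.664633443707906
top 119 z 54.3 [array([470. , 270.2]), np.float64(17.9)]
scene 203 z 53.9 [array([467.6, 268.8]), np.float64(19.0)]
24.85 [ 476.4 -175.   178.4] [-3.141  0.     3.14 ] [-0.1  0.5  0.5] 60.10167899482724
```

View pics/end_scene.png

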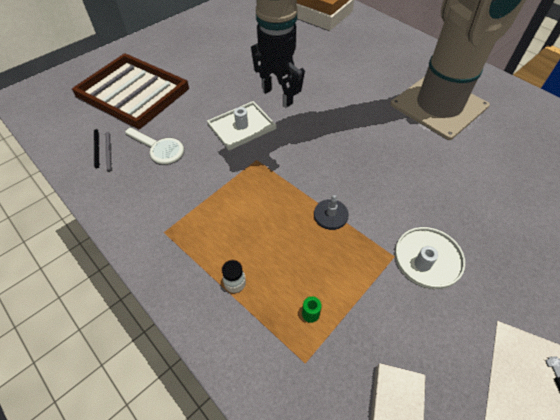

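The final picture shows one sleeve upright in the tray at (241,118) and the other upright in the dish at (427,258). The jar, green sleeve, magnifier and box are unmoved, and the gripper is clear of everything.

```bash
python3 -c "
from cell import workorder
print(workorder.finish_job())"
```

```text
the job is handed in; nothing more can be done
None
```

Both sleeves are gauged and sorted, and the job is handed in: the plain one, which stopped on the shoulder, stands in the round dish, and the counterbored one, which went down to the base, stands in the tray.

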